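# Close up the loaded dry-block heater

## Robot

A 7-joint arm with a two-finger parallel gripper is mounted at the origin on the work surface. World frame = base frame: x ahead of the robot, y to its left, z up, the work surface at z = 0. Lengths are in m, angles in rad, forces in N, time in s.
With the tool pointing down it reaches from about 0.425 to 0.95 m from the base axis. Payload 4.7 kg.
Tool frame: the origin (TCP) lies between the finger pads; the fingertips stand 25 mm ahead of it and the grasp point (between the pads) lies 6 mm ahead of it; x points along the fingers, z is the direction in which the jaws open and shut, and the axes are right-handed (so a half turn about x gives the same grasp; the last joint's range is limited). The gripper opens to 85 mm and grips with 20 to 120 N. Pads are 22 mm wide; open, the fingers measure 114 mm over their backs; the gripper's body (76 mm by 85 mm) begins 54 mm behind the grasp point. The pads swing forward as they close: fully open they stand 13 mm farther back than shut.
Start: joints at [-1.147, 0.469, -0.049, 1.532, 0.024, 1.141, -0.082], TCP at [0.295, 0.607, 0.256] pointing down, gripper open.
Joint ranges: [-2.59, 2.59], [-0.33, 1.99], [-1.39, 1.29], [0.1, 2.45], [-1.04, 4.18], [0.21, 1.99], [-2.66, 2.66]. Speed limits (rad/s): [2.57, 2.57, 3.14, 3.14, 3.14, 3.14, 3.14].

## Interface

Orientations are given as a 3x3 rotation matrix whose columns are the frame's x, y, z axes.
In Python, from rig import * gives the robot as it stands. Calls block until the motion is done:
- movep(position, orientation): joint-space move of the TCP to a pose.
- move_l(position, attitude=None, feed=0.15, until_force=None): straight line of the TCP; attitude=None keeps the orientation; feed is the mean speed in m/s. With until_force (N) it stops when the force on the tool has changed by that much, and returns True; else False.
- move_joints(angles): joint-space move.
- command_gripper(opening, newtons=None): finger opening in m; newtons is the grip in N (None keeps the last); returns when the fingers have stopped.
- sleep(seconds).
- inverse_kinematics(position, orientation): joint angles nearest the present ones, or None.
- sense(): the state.
- camera(name): name is "scene" or "top" or "wrist"; returns (picture, depth): 384x512x3 uint8, red, green, blue; 384x512 float32, m along the optical axis (not along the pixel's ray), 0 where there is no reading.
- camera_params(name): a dict with "K" (3x3 intrinsics, pixels), "position" and "rotation" of the camera in the world; the wrist camera has in their place "tool_from_camera" (4x4, takes a point from camera to tool coordinates, whose origin is the TCP and whose axes are the tool frame's). Camera axes: x right, y down, z forward; pixel columns grow to the right and rows downward; lengths in m; the calibration is good to about 2 mm. A picture is of the moment at which its call begins: read the wrist's pose just before it. camera_params takes no time and is no camera call.
A pose or a line that the arm cannot do raises Unreachable and nothing moves.
- finish_job(): hands the job in, once; it reports no verdict.
The state is a dict: "time_s": time; "joint_pos": joint angles; "qd": joint speeds; "joint_efforts": joint torques, N m; "position": TCP position; "tcp_rot": TCP orientation; "wrist_force": force on the tool from outside, world axes, zero at the start; "ft_torque": the same for the moment, N m; "finger_gap": finger opening in m.
Only numpy, scipy, OpenCV 4.12 (cv2) and the standard library are available. Lean on these libraries where they do the work, as an engineer would, in place of code of your own. Each camera call takes 0.05 s, during which the arm holds its last target.

## Task

The dry-block heater is loaded with tubes: fold its upright hold-down plate flat onto the tube caps first, then swing the hinged cover fully shut over it, without letting the cover slam. Push with the fingertips or the outside of the fingers, do not take hold of anything, leave the other things on the bench where they stand, and end with the hand clear.

Things in the scene. Friction and masses are not known exactly. Their poses are not given: they have to be found in the camera images.
- heater: white bench-top dry-block heater, fixed, 240 mm deep (its x: -135 at the sloped control panel in front to +105 at the back), 210 mm wide (its y), flat deck 95 mm above the bench. Origin at bench level, x pointing from control panel to the cover's hinge, z up. The aluminium block full of tubes is centred at x +30, y 0. Only the plate and the cover rise above the deck
- holddown (a joint): angle of the hold-down plate, rad: 0 = flat on the tube caps (a stop), 1.57 = upright. Flat aluminium plate with a dark pad beneath, 3 mm thick, 100 mm along the heater's x (-20 to +80), reaching 150 mm from its hinge line: towards the heater's -y when down, up when upright. The hinge is stiff: the plate stays where it is left and yields to about 1 N at its free edge
- cover (a joint): angle of the cover, rad: 0 = shut on the deck (a stop), 1.57 = upright. Shallow grey hood, clear window flush in its top, 196 mm wide along the heater's y, reaching 153 mm from its hinge line (plus a 13 mm finger tab mid-edge): towards the heater's -x when shut, up when open. The hinge is stiff: the cover stays where it is left and yields to about 2 N at its free edge
- plate_hinge (a point): middle of the plate's hinge line, which is parallel to the heater's x; at heater x +30, y +78, z 108 mm
- cover_hinge (a point): middle of the cover's hinge line, which is parallel to the heater's y; at heater x +108, y 0, z 100 mm
- plate_edge (a point): middle of the free edge of the hold-down plate, 150 mm from its hinge line. The plate's upper face lies 3 mm above the hinge line when down (z 111 mm) and faces the heater's +y when upright; 7 mm high stiffening edges run down the plate's two sides, at heater x -20 and +80
- cover_edge (a point): middle of the free edge of the cover on its outer top face, 153 mm from its hinge line. That face lies 28 mm outward of the hinge line: on top when shut (z 128 mm), facing backward (the heater's +x) when open
- tube_rack: orange plastic tube rack, 90 x 150 x 57 mm tall with its tubes, origin under its centre; loose, beside the heater on the plate-hinge side
- tip_box: pipette-tip box, blue base with clear lid, 85 x 122 x 71 mm tall, origin under its centre; loose
- beaker: empty glass beaker, 76 mm across, 95 mm tall, origin under its centre; loose
- media_bottle: round glass bottle with an orange screw cap, 74 mm across, about 155 mm tall, origin under its centre; loose
- petri_dish: closed clear dish, 93 mm across, 15 mm tall, origin under its centre; loose
- reagent_jar: small amber jar with a white cap, 54 mm across, 75 mm tall, origin under its centre; loose
- marker: marker pen lying on the bench, 140 mm long along its x, 16 mm high, origin under its middle; loose

How it is judged:
On the way, in this order (a step that is already met when the one before it is completed fails the run):
1. the hold-down plate is folded flat onto the caps while the cover still stands open (value of joint holddown below 0.06 rad and value of joint cover above 1 rad), for 0.2 s.
2. the cover is shut (value of joint cover below 0.04 rad), for 0.2 s.
At the end, for the whole second after the job is handed in: the hold-down plate lies flat (within 0.06 rad, 9 mm at its free edge), the cover is shut over it (within 0.04 rad, 6 mm at its free edge), and every loose thing is within 20 mm of where it stood (value of joint holddown below 0.06 rad and value of joint cover below 0.04 rad and distance of each of tube_rack, tip_box, beaker, media_bottle, petri_dish, reagent_jar, marker from where it was at the start of the episode below 0.02 m); the robot touches nothing.
It fails at once if the cover is swung down while the hold-down plate still stands up (value of joint cover below 1 rad and value of joint holddown above 0.25 rad).
It fails at once if the cover slams (faster than 2.5 rad/s near the shut position) (value of joint cover below 0.3 rad and velocity of joint cover below -2.5 rad/s).
It fails at once if the plate or the cover is taken between the fingers (the grasp point inside the plate's or the hood's thickness) ((x of the grasp point in the frame of plate_edge between -0.055 and 0.055 m and y of the grasp point in the frame of plate_edge between -0.008 and 0.155 m and z of the grasp point in the frame of plate_edge between -0.004 and 0.004 m) or (x of the grasp point in the frame of cover_edge between -0.012 and 0.15 m and y of the grasp point in the frame of cover_edge between -0.102 and 0.102 m and z of the grasp point in the frame of cover_edge between -0.03 and -0.002 m)).
It fails at once if another thing on the bench is picked up, knocked over or pushed away (more than 20 mm, or tipped by more than 0.35 rad) (distance of any of tube_rack, tip_box, beaker, media_bottle, petri_dish, reagent_jar, marker from where it was at the start of the episode above 0.02 m or angle between any of tube_rack, tip_box, beaker, media_bottle, petri_dish, reagent_jar, marker's own z axis and vertical above 0.35 rad).
It also fails if it takes over 54 s, if anything falls off the work surface, if the arm or the gripper's body presses on something with over 40 N, if the wrist force passes 120 N, or if a joint passes its speed limit or range.

## Working session

There is one attempt and no reset: what is moved stays moved. The work goes in short steps, each a Python script; the robot and the scene stay as the last script left them, time stands still between calls to the robot, and variables do not carry over. Pictures are saved under pics/ and viewed, and the job is handed in when it is done.

```bash
mkdir -p pics; ls; python3 - <<'E'
from rig import *
import cv2,numpy as np
s=sense();print(s['time_s'],s['position'],s['tcp_rot'],s['finger_gap'])
for n in ['scene','top','wrist']:
    p,d=camera(n);cv2.imwrite(f'pics/{n}0.png',p[:,:,::-1]);np.save(f'pics/{n}0.npy',d)
    print(n,camera_params(n))
E
```

```text
pics
0.0 [0.29507727 0.60649407 0.25524571] [[-7.69169264e-04 -8.99225236e-01  4.37485295e-01]
 [-1.81469743e-03  4.37485959e-01  8.99223411e-01]
 [-9.99998058e-01 -1.02248432e-04 -1.96832248e-03]] 0.08576181594992721
scene {'K': array([[352.61020697,   0.        , 259.08742707],
       [  0.        , 352.61020697, 189.21896191],
       [  0.        ,   0.        ,   1.        ]]), 'position': array([ 1.23494802, -0.1277965 ,  0.76603129]), 'rotation': array([[ 0.19073667,  0.6718026 , -0.71575191],
       [ 0.98158784, -0.13813194,  0.13192756],
       [-0.01023892, -0.72773679, -0.68578008]])}
top {'K': array([[460.65985338,   0.        , 248.52216607],
       [  0.        , 460.65985338, 187.81758375],
       [  0.        ,   0.        ,   1.        ]]), 'position': array([ 0.46581544, -0.0054494 ,  1.10864481]), 'rotation': array([[ 9.68404555e-04, -9.99021680e-01,  4.42125020e-02],
       [-9.99946879e-01, -5.13713990e-04,  1.02944117e-02],
       [-1.02616279e-02, -4.42201226e-02, -9.98969109e-01]])}
wrist {'K': array([[330.88297562,   0.        , 251.29719106],
       [  0.        , 330.88297562, 192.94430342],
       [  0.        ,   0.        ,   1.        ]]), 'tool_from_camera': array([[ 1.73788955e-04, -3.24349295e-01,  9.45937368e-01,
        -1.17707980e-01],
       [-1.49526719e-03, -9.45936409e-01, -3.24348692e-01,
         8.32045861e-02],
       [ 9.99998867e-01, -1.35806089e-03, -6.49382160e-04,
        -1.14276409e-03],
       [ 0.00000000e+00,  0.00000000e+00,  0.00000000e+00,
         1.00000000e+00]])}
```

View pics/scene0.png

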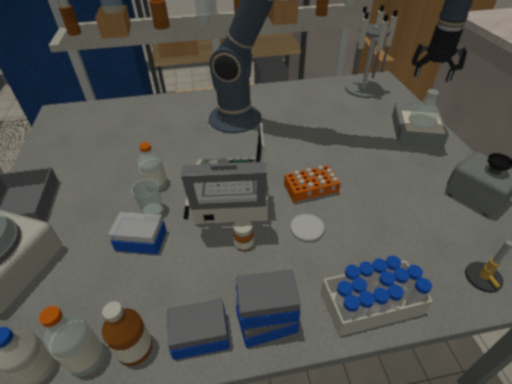

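View pics/top0.png

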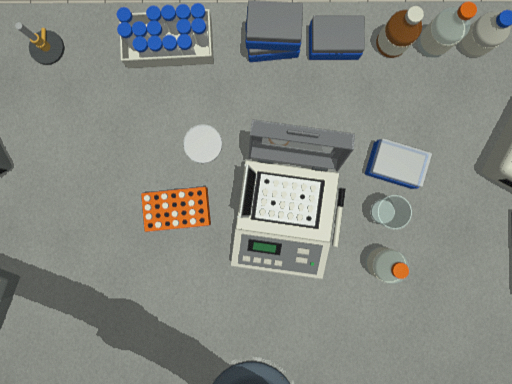

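The scene camera shows the heater at about (228,190), with the cover open towards the camera, the plate upright at its far right (260,148), and the jar behind the heater at (244,235). The top camera shows the deck at about x 235–340, y 160–275, with the control panel towards the robot. The plate is at (248,190), the marker at (340,215), the rack at (176,208) and the dish at (203,143). Next I'll measure the heater pose.

```bash
cat > h.py <<'E'
import cv2,numpy as np
from rig import *
def cloud(d,P):
    K=P['K'];v,u=np.mgrid[:d.shape[0],:d.shape[1]]
    c=np.stack([(u-K[0,2])/K[0,0]*d,(v-K[1,2])/K[1,1]*d,d],-1)
    return c@P['rotation'].T+P['position']
E
python3 - <<'E'
from h import *
d=np.load('pics/top0.npy');P=camera_params('top');W=cloud(d,P)
img=cv2.imread('pics/top0.png')
cv2.imwrite('pics/topz.png',cv2.resize(img[90:300,190:400],None,fx=2.8,fy=2.8,interpolation=cv2.INTER_CUBIC))
print('bench z',np.median(W[300:340,300:340,2]))
z=W[...,2]
roi=np.zeros(z.shape,bool);roi[100:290,225:350]=1
m=(abs(z-.095)<.008)&roi
n,l,st,c=cv2.connectedComponentsWithStats(m.astype(np.uint8));k=1+np.argmax(st[1:,4]);print(st[k],np.median(z[l==k]))
pts=W[l==k][:,:2].astype(np.float32)
r=cv2.minAreaRect(pts);print(r);print(cv2.boxPoints(r))
cv2.imwrite('pics/mask.png',((l==k)*255).astype(np.uint8))
# high things: plate and cover
for lo,hi in [(.13,.2),(.2,.25),(.25,.3)]:
    q=roi&(z>lo)&(z<hi);qq=W[q];print(lo,q.sum(),qq.min(0) if len(qq) else'',qq.max(0) if len(qq) else '')
E
```

```text
bench z 0.00028502945455199935
[ 234  160  105   93 6485] 0.09564023061209759
((0.47017723321914673, -0.07822124660015106), (0.2099754363298416, 0.1851617693901062), 82.01372528076172)
[[ 0.3639077  -0.16932791]
 [ 0.54727364 -0.19505355]
 [ 0.5764468   0.01288542]
 [ 0.39308083  0.03861105]]
0.13 917 [ 0.44820276 -0.18995707  0.13000352] [0.61449499 0.01281336 0.19996469]
0.2 1556 [ 0.44880824 -0.19059219  0.20007145] [0.63446667 0.01747425 0.24997987]
0.25 486 [ 0.44962977 -0.18434228  0.25002686] [0.61403672 0.02462662 0.26286016]
```

```bash
python3 - <<'E'
import cv2
img=cv2.imread('pics/scene0.png')
cv2.imwrite('pics/scenez.png',cv2.resize(img[100:280,120:360],None,fx=3.2,fy=3.2,interpolation=cv2.INTER_CUBIC))
E
```

```text
(no output)
```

View pics/topz.png

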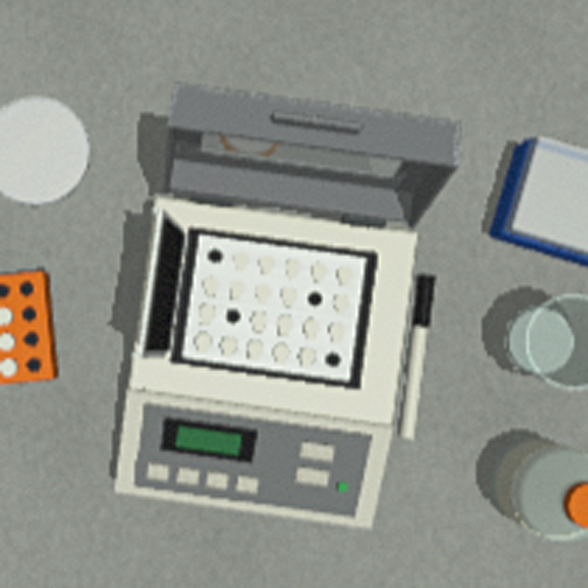

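View pics/scenez.png

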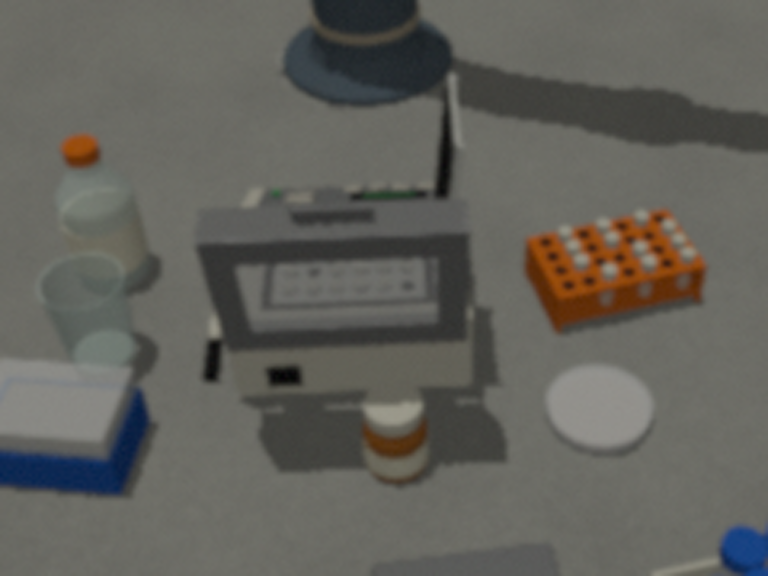

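View pics/mask.png

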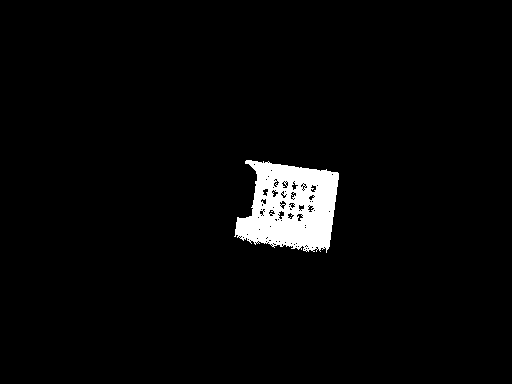

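The deck rectangle comes out 210 mm wide, which matches the given width, with the heater yawed about -8°. Before moving I'll check the plate and cover in heater coordinates.

```bash
cat >> h.py <<'E'
back=(np.array([0.54727364,-0.19505355])+np.array([0.5764468,0.01288542]))/2
ex=np.array([0.54727364-0.3639077,-0.19505355+0.16932791]);ex/=np.linalg.norm(ex);ey=np.array([-ex[1],ex[0]])
O=back-.105*ex
R_h=np.array([[ex[0],ey[0],0],[ex[1],ey[1],0],[0,0,1]])
def toH(W): return (W-np.array([*O,0]))@R_h
def toW(x,y,z): return np.array([*O,0])+R_h@np.array([x,y,z])
# tool down, tool z along heater y, tool y towards heater -x
RT=np.column_stack([[0,0,-1],[-ex[0],-ex[1],0],[*ey,0]])
E
python3 - <<'E'
from h import *
print(O,np.degrees(np.arctan2(ex[1],ex[0])),np.linalg.det(RT))
for n in ['top','scene']:
    H=toH(cloud(np.load(f'pics/{n}0.npy'),camera_params(n)))
    z=H[...,2];x=H[...,0];y=H[...,1]
    print(n)
    for zz in np.arange(.12,.28,.02):
        b=(abs(z-zz)<.01)
        p=b&(x>-.05)&(x<.075)&(abs(y-.08)<.05); c=b&(x>.09)&(x<.25)&(abs(y)<.12)
        f=lambda m,a:np.round(np.percentile(a[m],[5,50,95]),3) if m.sum()>5 else None
        print(round(zz,2),'plate',p.sum(),f(p,x),f(p,y),'cover',c.sum(),f(c,x),f(c,y))
H=toH(cloud(np.load('pics/scene0.npy'),camera_params('scene')))
g=H[214:246,228:258].reshape(-1,3);print('jar?',np.percentile(g,[5,50,95],axis=0))
E
```

```text
[ 0.45787858 -0.07649578] -7.986283725828342 0.9999999999999998
top
0.12 plate 39 [-0.017  0.024  0.066] [0.074 0.076 0.077] cover 449 [0.108 0.134 0.137] [-0.094 -0.005  0.085]
0.14 plate 48 [-0.017  0.024  0.068] [0.077 0.078 0.08 ] cover 358 [0.121 0.14  0.142] [-0.094 -0.005  0.09 ]
0.16 plate 53 [-0.016  0.026  0.067] [0.079 0.08  0.082] cover 313 [0.119 0.144 0.146] [-0.094 -0.008  0.088]
0.18 plate 51 [-0.017  0.027  0.068] [0.081 0.082 0.084] cover 40 [0.118 0.125 0.143] [-0.097 -0.094  0.097]
0.2 plate 52 [-0.016  0.022  0.068] [0.083 0.084 0.086] cover 32 [0.122 0.126 0.139] [-0.096 -0.094  0.098]
0.22 plate 61 [-0.015  0.026  0.067] [0.085 0.086 0.087] cover 25 [0.126 0.129 0.136] [-0.097 -0.094  0.098]
0.24 plate 134 [-0.014  0.028  0.07 ] [0.088 0.09  0.092] cover 1369 [0.134 0.151 0.164] [-0.091 -0.     0.09 ]
0.26 plate 124 [-0.018  0.025  0.068] [0.09  0.094 0.096] cover 361 [0.134 0.142 0.151] [-0.083 -0.001  0.081]
0.28 plate 0 None None cover 0 None None
scene
0.12 plate 0 None None cover 328 [0.138 0.141 0.143] [-0.084  0.002  0.092]
0.14 plate 5 None None cover 3
[... 164 characters left out ...]
e 16 [-0.015  0.006  0.047] [0.086 0.087 0.087] cover 394 [0.151 0.154 0.156] [-0.084  0.004  0.091]
0.2 plate 25 [0.    0.028 0.067] [0.088 0.089 0.09 ] cover 414 [0.156 0.158 0.16 ] [-0.085  0.003  0.091]
0.22 plate 27 [-0.009  0.04   0.074] [0.09  0.091 0.093] cover 441 [0.16  0.162 0.164] [-0.084  0.002  0.093]
0.24 plate 58 [-0.015  0.029  0.073] [0.092 0.094 0.096] cover 1117 [0.138 0.157 0.167] [-0.086  0.003  0.093]
0.26 plate 36 [-0.016  0.027  0.067] [0.096 0.098 0.1  ] cover 98 [0.149 0.153 0.155] [-0.024  0.005  0.03 ]
0.28 plate 0 None None cover 0 None None
jar? [[ 0.10310906 -0.00152901 -0.00308907]
 [ 0.16867541  0.03829392  0.03399059]
 [ 0.2008841   0.07432188  0.07443869]]
```

Plate: all points sit on the hinge line (y 78) and lean back slightly, so about 1.67 rad. Cover: outer face at x≈0.165 at the top, so about 1.78 rad. Both agree with the given hinges and sizes to 1–3 mm. I'll start folding the plate.

```bash
cat >> h.py <<'E'
TIP=.025
def plate_pt(th,r=.125,x=.025,off=.003): # corner of finger -> TCP world
    y=.078-r*np.cos(th)+off*np.sin(th); z=.108+r*np.sin(th)+off*np.cos(th)
    return toW(x,y+.0145,z+TIP)
def cover_pt(th,r=.138,y=0.,off=.028):
    x=.108-r*np.cos(th)+off*np.sin(th); z=.1+r*np.sin(th)+off*np.cos(th)
    return toW(x+.011,y,z+TIP)
E
python3 - <<'E'
from h import *
command_gripper(0.0)
s=sense();print(s['finger_gap'])
p=s['position'].copy();p[2]=.40;move_l(p,feed=.25)
movep(toW(.025,.16,.40),RT)
s=sense();print(s['time_s'],s['joint_pos'],toH(s['position']))
q=plate_pt(1.67)
a=toH(q);move_l(toW(.025,.145,a[2]),RT,feed=.2)
s=sense();print(s['time_s'],toH(s['position']),s['wrist_force'])
p,d=camera('scene');cv2.imwrite('pics/s1.png',p[:,:,::-1])
p,d=camera('top');cv2.imwrite('pics/t1.png',p[:,:,::-1])
cv2.imwrite('pics/st1.png',np.hstack([cv2.imread('pics/s1.png')[60:300,100:400],cv2.imread('pics/t1.png')[60:300,100:400]]))
E
```

```text
-9.561724071720628e-05
3.6833 [-0.53627561  0.0918772   0.32689011  1.71989107 -0.03048845  1.33496257
  1.22978651] [0.02486023 0.16119646 0.39984335]
4.55 [0.02574129 0.14555018 0.25804794] [ 0.40312278  0.23484552 -0.18174262]
```

View pics/st1.png

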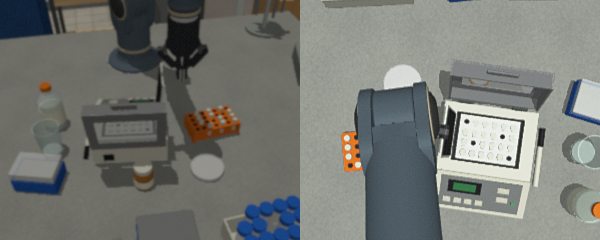

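The scene view (left panel) has the closed fingers at (183,75), just right of the plate's top at (160,70). The top view (right panel) has the arm to the left of the plate at (445,130), and nothing has been touched. Next I'll push along the arc.

```bash
python3 - <<'E'
from h import *
for th in [1.67,1.45,1.2,.95,.7,.5,.3,.15,.07]:
    st=move_l(plate_pt(th),RT,feed=.1,until_force=15)
    s=sense();print(th,st,round(s['time_s'],2),toH(s['position']).round(4),s['wrist_force'].round(2))
    if st: break
p,d=camera('scene');cv2.imwrite('pics/s2.png',p[60:300,100:400,::-1])
E
```

```text
1.67 False 5.17 [0.0251 0.1079 0.2574] [0.94 0.94 0.56]
1.45 False 5.6 [0.025  0.0806 0.2575] [0.03 0.46 0.68]
1.2 False 6.06 [0.025  0.0503 0.2505] [0.34 0.25 0.31]
0.95 False 6.52 [0.025  0.0226 0.2364] [0.3  0.69 0.51]
0.7 False 6.97 [ 0.025  -0.0009  0.2158] [-0.02 -0.49  0.63]
0.5 False 7.38 [ 0.0249 -0.0156  0.1955] [ 0.02 -0.51 -0.17]
0.3 False 7.78 [ 0.025  -0.026   0.1728] [ 0.52 -0.09  0.44]
0.15 False 8.11 [ 0.0249 -0.0306  0.1546] [-0.3   0.67  0.1 ]
0.07 False 8.36 [ 0.0248 -0.0319  0.1447] [ 0.21 -0.01 -0.87]
```

View pics/s2.png

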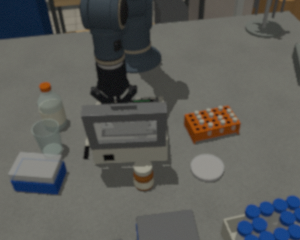

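The plate no longer stands up at (160,70), and the hand is above the deck behind the cover at (115,90). I'll press down to the stop, back off and look.

```bash
python3 - <<'E'
from h import *
p=toH(sense()['position'])
st=move_l(toW(p[0],p[1],.118),RT,feed=.03,until_force=8)
s=sense();print(st,toH(s['position']),s['wrist_force'])
sleep(.3)
move_l(toW(p[0],p[1]+.02,.40),RT,feed=.25)
movep(toW(-.02,.25,.42),RT)
p,d=camera('top');cv2.imwrite('pics/t3.png',p[90:300,190:400,::-1])
H=toH(cloud(d,camera_params('top')));z=H[...,2]
for yy in np.arange(-.07,.08,.02):
    b=(abs(H[...,1]-yy)<.006)&(H[...,0]>-.01)&(H[...,0]<.07)&(z<.2);print(round(yy,2),b.sum(),np.median(z[b]) if b.any() else None)
b=(z>.225)&(z<.235)&(H[...,0]>.09)&(H[...,0]<.2)&(abs(H[...,1])<.1);print('cover',np.percentile(H[...,0][b],[5,50,95]),sense()['time_s'])
E
```

```text
True [ 0.02547336 -0.03198001  0.1360001 ] [-1.49275909  0.21791884  7.35337344]
-0.07 162 0.11057146858545502
-0.05 206 0.11116514952657636
-0.03 204 0.11105400400493737
-0.01 203 0.1109961548887356
0.01 204 0.11136709824995594
0.03 203 0.11112270113015588
0.05 204 0.11106332816901393
0.07 205 0.11088488174791511
cover [0.12969869 0.13014901 0.13472392] 11.4833
```

View pics/t3.png

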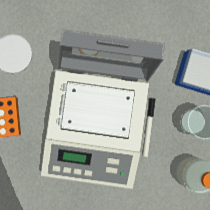

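The plate is flat: its whole top reads 0.111 m, matching the given 111 mm. In the picture it covers the tubes at (97,110), the cover still stands open at (110,55), and the tip length is confirmed. Now I'll move behind the cover and swing it shut.

```bash
python3 - <<'E'
from h import *
movep(toW(.22,.01,.40),RT)
q=toH(cover_pt(1.78))
move_l(toW(.215,0,q[2]),RT,feed=.15,until_force=10)
s=sense();print(s['time_s'],toH(s['position']),s['wrist_force'],s['joint_pos'])
p,d=camera('scene');cv2.imwrite('pics/s4.png',p[60:300,100:400,::-1])
E
```

```text
13.8917 [2.15638177e-01 5.55617508e-05 2.55354578e-01] [0.26552509 0.42061285 0.07401192] [-0.21721996  0.50148555  0.46182203  1.54578377 -0.23732245  1.14808884
  1.72433822]
```

View pics/s4.png

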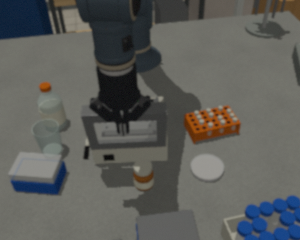

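The fingers hang behind the cover at (123,125), on its midline and clear of it. I'll push slowly along the arc with a force guard.

```bash
python3 - <<'E'
from h import *
for th in [1.78,1.6,1.4,1.2,1.0,.8,.6,.4,.25,.15,.08]:
    st=move_l(cover_pt(th),RT,feed=.08,until_force=15)
    s=sense();print(th,st,round(s['time_s'],2),toH(s['position']).round(4),s['wrist_force'].round(2))
    if st: break
else:
    p=toH(s['position'])
    st=move_l(toW(p[0],p[1],.138),RT,feed=.025,until_force=9)
    s=sense();print('press',st,toH(s['position']),s['wrist_force'])
    sleep(.4)
p,d=camera('scene');cv2.imwrite('pics/s5.png',p[60:300,100:400,::-1])
E
```

```text
1.78 False 14.59 [1.750e-01 1.000e-04 2.544e-01] [ 0.13 -0.11  0.13]
1.6 False 15.06 [ 0.1502 -0.      0.2623] [0.13 1.17 0.26]
1.4 False 15.56 [0.1227 0.     0.2657] [-0.24  0.18  0.43]
1.2 False 16.06 [ 0.0948 -0.      0.2636] [-0.19 -0.45  0.28]
1.0 False 16.56 [0.0678 0.     0.2562] [-0.15 -0.65  0.  ]
0.8 False 17.06 [0.0429 0.     0.2435] [-0.46  0.23  0.24]
0.6 False 17.56 [0.0209 0.     0.226 ] [-1.08  0.73 -0.28]
0.4 False 18.06 [ 0.0027 -0.      0.2045] [-0.51  0.19 -0.73]
0.25 False 18.48 [-0.0078 -0.      0.1862] [0.29 0.38 0.38]
0.15 False 18.8 [-0.0133 -0.      0.1732] [-0.09 -0.59 -0.1 ]
0.08 False 19.07 [-0.0164 -0.      0.1639] [-0.75 -0.56  0.39]
press True [-1.63154756e-02  4.90602516e-05  1.53019871e-01] [-2.1244636   0.81038429  8.61017805]
```

View pics/s5.png

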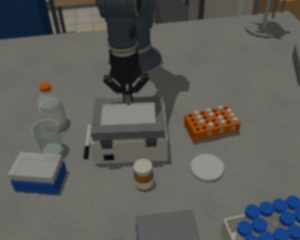

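The cover is shut at (130,115), and the tip stopped at 0.128 m as it should. I'll retract clear and verify.

```bash
python3 - <<'E'
from h import *
p=toH(sense()['position'])
move_l(toW(p[0],p[1],.42),RT,feed=.2)
movep(toW(-.05,.35,.42),RT)
for n in ['top','scene']:
    p,d=camera(n);cv2.imwrite(f'pics/{n}6.png',p[:,:,::-1]);np.save('pics/%s6.npy'%n,d)
    H=toH(cloud(d,camera_params(n)))
    for xx in np.arange(-.04,.13,.03):
        b=(abs(H[...,0]-xx)<.006)&(abs(H[...,1])<.09)&(H[...,2]<.2);print(n,round(xx,2),b.sum(),np.median(H[...,2][b]) if b.any() else None)
    a=cv2.imread(f'pics/{n}0.png');D=cv2.absdiff(a,cv2.imread(f'pics/{n}6.png')).max(2)
    cv2.imwrite(f'pics/{n}diff.png',D)
cv2.imwrite('pics/fin.png',np.vstack([np.hstack([cv2.imread(f'pics/{n}6.png')[60:300,110:450] for n in ['top','scene']]),np.hstack([cv2.cvtColor(cv2.imread(f'pics/{n}diff.png',0),cv2.COLOR_GRAY2BGR)[60:300,110:450] for n in ['top','scene']])]))
print(sense()['wrist_force'],sense()['time_s'])
E
```

```text
top -0.04 481 0.12822860394318558
top -0.01 478 0.12808305586349333
top 0.02 473 0.12817748131584406
top 0.05 473 0.12823967490248578
top 0.08 474 0.12807658486586138
top 0.11 142 0.10439636193476143
scene -0.04 124 0.12651363159712659
scene -0.01 165 0.12637532858881495
scene 0.02 173 0.12645712160188816
scene 0.05 185 0.1263551092514389
scene 0.08 205 0.1263422767129656
scene 0.11 1275 0.05318412862560962
[0.17564982 0.22771662 0.53724475] 23.0167
```

View pics/fin.png

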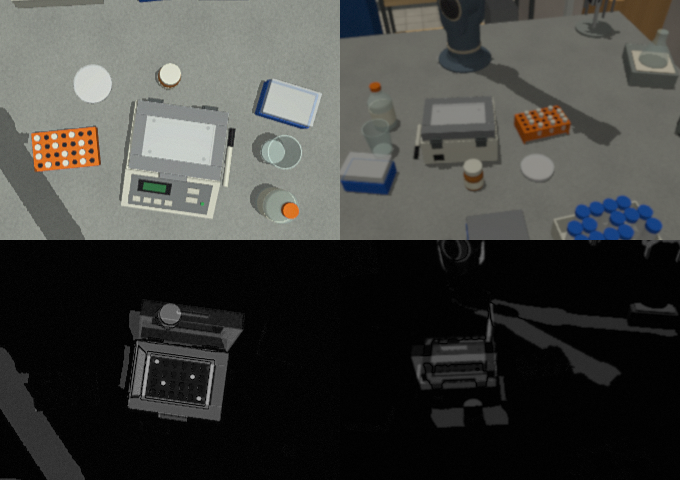

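The top view shows the cover flat over the plate at (180,140), with every bench item still where it was. The difference images change only at the heater and in shadows. The cover top reads a level 0.128 m, and the hand is clear.

```bash
python3 -c "
from rig import *
finish_job();print(sense()['time_s'])"
```

```text
the job is handed in; nothing more can be done
the job is handed in; nothing more can be done
```

The hold-down plate is folded flat, the cover is shut over it, and the job is handed in. No verdict was reported.

- **Plate:** I pushed it over with the closed fingertips, then pressed it to its stop. Its top then read 0.111 m all over, matching the given 111 mm, with the cover still open.
- **Cover:** I swung it down at about 0.6 rad/s or less, and slower for the final press. Its top then read a level 0.128 m from the top camera, matching the given 128 mm.
- **Disagreement:** The scene camera put the cover top at about 0.1265 m, within the 2 mm calibration. No check failed.
- **Bench and hand:** Before-and-after images showed no movement of anything loose. The hand ended clear, with about 0.6 N on the wrist sensor, the same as its reading in free air. My last clock reading before handing in was 23 s.

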